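Snap the long screwdriver into the tray clip

TASK

Put the long screwdriver away: set its handle lengthwise over the white spring clip in the middle of the rotating tray, with both pairs of jaws on the handle, and push it straight down until it snaps past the jaws and sits level and fully home, then let go. The blade may point either way; leave the stubby screwdriver and the phone where they lie.

Things in the scene. Friction and masses are not known exactly. Their poses are not given: they have to be found in the camera images.
- driver_mid (a point): Long screwdriver, 120 g: octagonal yellow handle 120 mm long, 28 mm across flats, steel shank 6 mm thick, 105 mm long. Lies level on its handle, shank in the air. Point: centre of the handle, 14 mm above the desk; x along the tool to the blade, z up. It balances 15 to 35 mm ahead of the point.
- clip_seat (a point): White clip on a grey turning tray (stiff, 220 wide, top at 22 mm). Point: handle's centre when seated, 46 mm over the desk; x along clip, z up. Jaw pairs 12 long at x +-37 mm, 62 mm free between for fingers; saddles 10 mm high. Flared mouth 35 wide, rim 32 mm above the point; noses 11 mm above it, 18 mm apart, spread by the handle: push rises to 10-18 N, drops as they close over it.
- stubby_mid (a point): Bystander: a stubby screwdriver of the same yellow handle section (28 mm) but only 56 mm long with a 32 mm shank, too short for the clip. The point is the centre of its handle, 14 mm above the desk; x towards the blade.
- phone: Bystander: a silver phone lying flat, 148 x 72 x 8 mm, black screen up. The origin is the centre of its underside; x along its length.
Mind the look-alikes: they are no part of the job. What is shaped like the part that bears clip_seat but orange is not meant.

How it is judged:
On the way:
1. the long screwdriver is pressed home in the clip by the gripper (not dropped in) (horizontal distance between driver_mid and clip_seat below 0.015 m and z of driver_mid in the frame of clip_seat between -0.004 and 0.004 m and angle between the x axis of driver_mid and the x axis of clip_seat, either way round below 0.175 rad and contact force between the fingers and driver above 0.5 N), for 0.1 s.
At the end, for the whole second after the job is handed in: The long screwdriver lies at rest in the clip: the centre of its handle within 15 mm (horizontally) and 4 mm (in height) of the seat point and its axis within 10 degrees of the clip's, either way round (horizontal distance between driver_mid and clip_seat below 0.015 m and z of driver_mid in the frame of clip_seat between -0.004 and 0.004 m and angle between the x axis of driver_mid and the x axis of clip_seat, either way round below 0.175 rad and linear speed of driver below 0.03 m/s); the robot touches nothing.
It fails at once if the stubby screwdriver is moved by more than 30 mm (distance of stubby_mid from where it was at the start of the episode above 0.03 m).
It fails at once if the phone is moved by more than 30 mm (distance of phone from where it was at the start of the episode above 0.03 m).
It also fails if it takes over 50 s, if anything falls off the work surface, if the arm or the gripper's body presses on something with over 40 N, if the wrist force passes 120 N, or if a joint passes its speed limit or range.

ROBOT

A 7-joint arm with a two-finger parallel gripper is mounted at the origin on the work surface. World frame = base frame: x ahead of the robot, y to its left, z up, the work surface at z = 0. Lengths are in m, angles in rad, forces in N, time in s.
With the tool pointing down it reaches from about 0.425 to 0.875 m from the base axis. Payload 4.7 kg.
Tool frame: the origin (TCP) lies at the very end of the fingers, on their centre line; the grasp point (between the pads) lies 19 mm behind it; z points along the fingers, y is the line along which they close (so a half turn about z gives the same grasp; the last joint's range is limited). The gripper opens to 87 mm and grips with 3 to 60 N. Pads are 19 mm wide; open, the fingers measure 117 mm over their backs; the gripper's body (75 mm by 190 mm) begins 51 mm behind the grasp point.
Start: joints at [-1.118, 0.321, -0.07, 1.45, 0.023, 1.371, -0.057], TCP at [0.276, 0.588, 0.223] pointing down, gripper open.
Joint ranges: [-2.86, 2.86], [-0.3, 2.09], [-1.38, 1.24], [0.06, 2.45], [-1.56, 4.7], [0.09, 2.05], [-2.69, 2.69]. Speed limits (rad/s): [2.57, 2.57, 3.14, 3.14, 3.14, 3.14, 3.14].

INTERFACE

Orientations are given as a rotation vector (axis times angle).
In Python, from bench import ctrl, vision gives the robot as it stands.
- The arm moves only by the tool jog_arm, never from a script. Its argument "increments" is a list of rows, each an object of numbers: "tx", "ty", "tz": the shift along the tool's x, y, z in mm; "wx", "wy", "wz": the turn, a rotation vector about the tool's x, y, z in rad; "gripper": the opening, from 0 (shut) to 1 (fully open). In form: [{"tx": .., "ty": .., "tz": .., "wx": .., "wy": .., "wz": .., "gripper": ..}, ...]. A call has exactly 5 rows; each row is the pose to reach, as a shift and turn from the pose commanded when the call began, along the tool's axes at that moment; what a row does not reach only later rows make up. A row lasts 1/12 s, in which the tool goes at most 41.7 mm and 7.16 degrees, less where a joint would pass 70% of its speed; a pose out of reach is approached as far as the arm can. A call with a gripper value outside its range is refused whole. The fingers move at their own pace and stop on an object; "grip_force" is the grip in N (left out, the last holds). Time passes only in rows, so rows that repeat a pose let the fingers close, or fill a call up. It gives the time, the measured TCP pose, the force, the opening and the grip force at its end, in the units of the state.
- ctrl.get_state(): the state, without advancing time (a new reading comes with each control period).
- vision.get_image(name): name is "scene" or "side" or "wrist"; returns a dict with "color" (480x640x3 uint8, blue, green, red), "fx", "fy", "cx", "cy" (pixels), "k1" (the pictures are not rectified: a ray, as slopes to the right and down, at radius r is drawn at 1 + k1 r^2 times it, then the intrinsics apply), "extrinsics" (4x4, takes a point from world to camera coordinates). Camera axes: x right, y down, z forward; pixel columns grow to the right and rows downward; lengths in m; the calibration is good to about 2 mm. A picture is of the moment at which its call begins. There is no depth.
- ctrl.close_job(): hands the job in; it is judged then, once.
Trained networks look in the newest picture that a camera, given by its name, has taken for a name from the list of things; names that differ only in an ending like _2 or _b are one class to them, and where a whole thing is asked for, a point or a joint stands for the part that bears it (a point fixed in the world has none). Each returns a list of dicts, best first, with "conf" (0 to 1); they miss things now and then, are a little off and sometimes report something else, mostly with a low value. They report only what shows in the picture. A call takes as long as a camera call. They do not tell look-alikes from the thing itself.
- vision.spot_in(camera, thing): "bbox" ([left, top, right, bottom] in pixels, round what is visible of it).
The state is a dict: "time": time; "joint_positions": joint angles; "qd": joint speeds; "joint_torque": joint torques, N m; "position": TCP position; "tool_rot": TCP orientation; "ft_force": force on the tool from outside, world axes, zero at the start; "torque": the same for the moment, N m; "grip_width": opening from 0.0 (shut) to 1.0 (fully open); "grip_force": force on a finger pad.
Only numpy, scipy, OpenCV 4.12 (cv2) and the standard library are available. Lean on these libraries where they do the work, as an engineer would, in place of code of your own. Each camera call takes 0.05 s, during which the arm holds its last target. There are 200 camera calls.

## Working session

There is one attempt and no reset: what is moved stays moved. The work goes in short steps, Python scripts to look and compute and a tool call to move; the robot and the scene stay as the last step left them, time stands still between calls to the robot, and variables do not carry over. Pictures are saved under pics/ and viewed, at most 13 in all, crops included, and the job is handed in when it is done.

Besides the shell and the picture viewer there is one more tool, called after ">>>" as a command line: name --argument value ..., lists and objects as JSON in quotes. jog_arm: Moves the arm, as the interface text tells. Its arguments: {"type":"object","properties":{"increments":{"type":"array"},"grip_force":{"type":"number"}},"required":["increments"]}

```bash
ls; mkdir -p pics; cat > h.py <<'E'
import numpy as np, cv2
from scipy.spatial.transform import Rotation as R
from bench import ctrl, vision
def shot(cam, fn=None):
    im=vision.get_image(cam)
    if fn: cv2.imwrite('pics/'+fn, im['color'])
    return im
def toworld(im,u,v,z):
    x=(u-im['cx'])/im['fx']; y=(v-im['cy'])/im['fy']
    K=im['k1']; xd=np.array([x,y]); s=xd.copy()
    for _ in range(20): s=xd/(1+K*(s@s))
    E=np.array(im['extrinsics']); Rm=E[:3,:3]; c=-Rm.T@E[:3,3]
    d=Rm.T@np.array([s[0],s[1],1.]); return c+d*(z-c[2])/d[2]
def topix(im,p):
    E=np.array(im['extrinsics']); q=E[:3,:3]@np.asarray(p)+E[:3,3]; s=q[:2]/q[2]; s=s*(1+im['k1']*(s@s))
    return np.array([im['fx']*s[0]+im['cx'],im['fy']*s[1]+im['cy']])
E
python3 - <<'E'
from h import *
for c in ['scene','side']:
    im=shot(c,c+'0.png'); E=np.array(im['extrinsics']); print(c,(-E[:3,:3].T@E[:3,3]).round(3),im['fx'],im['k1'])
    for t in ['driver_mid','clip_seat','stubby_mid','phone']:
        print(t,[(np.round(d['bbox']).tolist(),round(d['conf'],2)) for d in vision.spot_in(c,t)][:4])
s=ctrl.get_state(); print(s)
E
```

```text
pics
scene [1.015 0.845 0.83 ] 564.4145123449279 -0.14659640500624826
driver_mid [([334.0, 356.0, 422.0, 429.0], 0.69)]
clip_seat [([191.0, 211.0, 277.0, 266.0], 0.95), ([217.0, 150.0, 288.0, 193.0], 0.95), ([296.0, 187.0, 377.0, 236.0], 0.93), ([336.0, 244.0, 434.0, 306.0], 0.67)]
stubby_mid [([340.0, 321.0, 382.0, 341.0], 0.84)]
phone [([257.0, 282.0, 324.0, 325.0], 0.66)]
side [ 0.388 -1.166  0.716] 572.9055737390827 -0.11507816718541901
driver_mid [([317.0, 164.0, 378.0, 176.0], 0.56)]
clip_seat [([233.0, 191.0, 324.0, 237.0], 0.94), ([230.0, 360.0, 373.0, 474.0], 0.85), ([192.0, 257.0, 303.0, 330.0], 0.68), ([340.0, 260.0, 445.0, 334.0], 0.59)]
stubby_mid [([324.0, 184.0, 355.0, 198.0], 0.5)]
phone [([347.0, 217.0, 406.0, 239.0], 0.94)]
{'time': 0.5, 'joint_positions': array([-1.11786279,  0.32100071, -0.07012303,  1.45054034,  0.02258079,
        1.37085282, -0.05686576]), 'qd': array([ 4.66120958e-04,  2.24099995e-04,  7.06575655e-05, -9.32397247e-04,
       -1.16120192e-04, -1.00598678e-03,  9.80094466e-04]), 'joint_torque': array([-1.87519940e-04, -4.90598166e+01, -4.02587978e-01, -3.12463403e+01,
       -6.34992099e-02,  3.45062418e-02,  4.78293407e-05]), 'position': array([0.27617107, 0.58839127, 0.22256595]), 'tool_rot': array([ 6.83685486e-01,  3.06627741e+00, -2.99531184e-05]), 'ft_force': array([ 0.15493446,  0.21261846, -0.37086583]), 'torque': array([-0.04506034, -0.02612704, -0.00661845]), 'grip_force': 0.0, 'grip_width': 0.9955217275216348}
```

View pics/scene0.png

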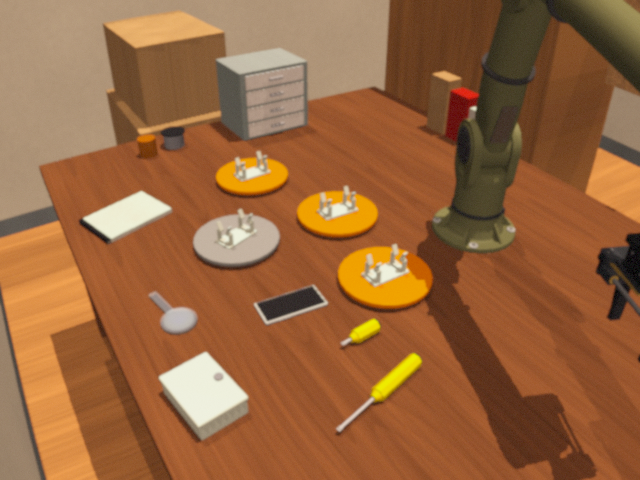

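View pics/side0.png

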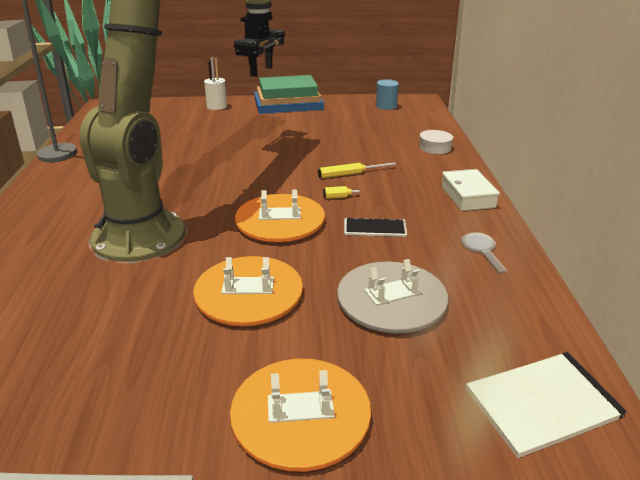

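Scene view: four trays carry clips. Three are orange, at scene (253,175), (338,213) and (385,275), and one is grey, at (237,240), which is side (392,295). Only the grey one fits. The long driver is at scene (380,390) and side (355,168), the stubby at (360,332) and the phone at (291,303). I'll confirm with an enlarged crop and measure the yellow handle.

```bash
python3 - <<'E'
from h import *
a=cv2.imread('pics/scene0.png')[200:275,185:285]; b=cv2.imread('pics/side0.png')[250:340,333:453]
cv2.imwrite('pics/crop0.png',np.vstack([cv2.resize(a,(400,300),interpolation=cv2.INTER_CUBIC),cv2.resize(b,(400,300),interpolation=cv2.INTER_CUBIC)]))
for c in ['scene','side']:
    im=shot(c); hsv=cv2.cvtColor(im['color'],cv2.COLOR_BGR2HSV)
    m=cv2.inRange(hsv,(24,150,80),(36,255,255))
    n,l,st,ce=cv2.connectedComponentsWithStats(m)
    for i in range(1,n):
        if st[i,4]<60: continue
        ys,xs=np.where(l==i)
        P=np.array([toworld(im,x,y,0.014)[:2] for x,y in zip(xs,ys)])
        mu=P.mean(0); w,V=np.linalg.eigh(np.cov((P-mu).T)); d=V[:,1]; t=(P-mu)@d
        print(c,st[i],'mid',(mu+d*(t.max()+t.min())/2).round(4),'ang',np.degrees(np.arctan2(d[1],d[0])).round(1),'len',np.ptp(t).round(3),'wid',np.ptp((P-mu)@V[:,0]).round(3))
E
```

```text
scene [350 319  31  22 373] mid [0.4823 0.1725] ang -170.3 len 0.08 wid 0.035
scene [371 353  51  47 861] mid [0.5038 0.3082] ang -164.7 len 0.144 wid 0.032
side [320 163  45  11 285] mid [0.508  0.3272] ang -164.2 len 0.135 wid 0.044
side [325 186  26   8 170] mid [0.4859 0.1901] ang -173.6 len 0.07 wid 0.042
```

View pics/crop0.png

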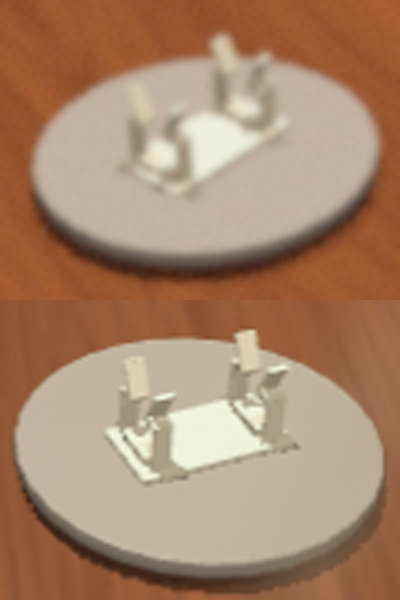

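The crops confirm a grey tray with a white clip. In the side view the plate corners are near crop (105,432), (150,482), (298,445) and (255,400). I'll compute the clip pose next.

```bash
python3 - <<'E'
from h import *
im=shot('side'); im2=shot('scene')
P=[toworld(im,333+u/3.3333,250+(v-300)/3.3333,.024)[:2] for u,v in [(105,432),(150,482),(298,445),(255,402)]]
P=np.array(P); print(P.round(4), P.mean(0).round(4))
for i in range(4):
    d=P[(i+1)%4]-P[i]; print(np.linalg.norm(d).round(3),np.degrees(np.arctan2(d[1],d[0])).round(1))
P=np.array([toworld(im2,185+u/4,200+v/4,.024)[:2] for u,v in [(120,166),(170,194),(288,123),(240,98)]]); print(P.round(4), P.mean(0).round(4))
for i in range(4):
    d=P[(i+1)%4]-P[i]; print(np.linalg.norm(d).round(3),np.degrees(np.arctan2(d[1],d[0])).round(1))
# tray centre from grey disc ellipse bbox
for m,c in((im,(393,297)),(im2,(237,240))):
    pass
s=ctrl.get_state(); Rm=R.from_rotvec(s['tool_rot']).as_matrix(); print(Rm.round(3))
w=shot('wrist'); E=np.array(w['extrinsics']); print('wrist cam',(-E[:3,:3].T@E[:3,3]).round(3),E[:3,:3].round(3))
E
```

```text
[[ 0.5117 -0.2616]
 [ 0.5328 -0.3098]
 [ 0.6248 -0.279 ]
 [ 0.6065 -0.2353]] [ 0.569  -0.2714]
0.053 -66.4
0.097 18.5
0.047 112.8
0.098 -164.5
[[ 0.6241 -0.2745]
 [ 0.6097 -0.23  ]
 [ 0.5121 -0.2621]
 [ 0.5256 -0.3051]] [ 0.5678 -0.2679]
0.047 107.9
0.103 -161.8
0.045 -72.6
0.103 17.3
[[-0.905  0.425  0.   ]
 [ 0.425  0.905  0.   ]
 [-0.     0.    -1.   ]]
wrist cam [0.199 0.624 0.384] [[ 0.424  0.906  0.001]
 [ 0.863 -0.404  0.304]
 [ 0.276 -0.128 -0.953]]
```

```bash
cat >> h.py <<'E'
def delta(p,yaw):
    "increments to TCP p, tool down, tool x at world yaw (deg)"
    s=ctrl.get_state(); R0=R.from_rotvec(s['tool_rot']); y=np.radians(yaw)
    x=np.array([np.cos(y),np.sin(y),0]); z=np.array([0,0,-1.]); Rt=R.from_matrix(np.c_[x,np.cross(z,x),z])
    print('t',s['time'],'mm',(R0.inv().apply(np.array(p)-s['position'])*1e3).round(1),'w',(R0.inv()*Rt).as_rotvec().round(3))
E
python3 -c "
from h import *
delta([.505,.315,.16],195.5)"
```

```text
t 0.75 mm [-323.3 -150.3   62.6] w [ 0.     0.    -0.709]
```

>>> jog_arm --increments '[{"tx": -35, "ty": -16, "tz": 6, "wz": -0.08, "gripper": 1}, {"tx": -70, "ty": -32, "tz": 12, "wz": -0.17, "gripper": 1}, {"tx": -105, "ty": -48, "tz": 19, "wz": -0.26, "gripper": 1}, {"tx": -140, "ty": -64, "tz": 26, "wz": -0.35, "gripper": 1}, {"tx": -175, "ty": -80, "tz": 33, "wz": -0.44, "gripper": 1}]'

```text
validation failed for argument at $.in...
```

```bash
python3 -c "
from h import *
delta([.505,.315,.16],195.5)"
```

```text
t 0.75 mm [-323.3 -150.3   62.6] w [ 0.     0.    -0.709]
```

>>> jog_arm --increments '[{"tx": -35, "ty": -16, "tz": 6, "wx": 0, "wy": 0, "wz": -0.08, "gripper": 1}, {"tx": -70, "ty": -32, "tz": 12, "wx": 0, "wy": 0, "wz": -0.17, "gripper": 1}, {"tx": -105, "ty": -48, "tz": 19, "wx": 0, "wy": 0, "wz": -0.26, "gripper": 1}, {"tx": -140, "ty": -64, "tz": 26, "wx": 0, "wy": 0, "wz": -0.35, "gripper": 1}, {"tx": -175, "ty": -80, "tz": 33, "wx": 0, "wy": 0, "wz": -0.44, "gripper": 1}]' --grip_force 40

```text
time: 1.17
position: [0.4016, 0.4402, 0.1895]
tool_rot: [-0.009, 3.141, 0.001]
ft_force: [0.6, 0.5, -0.6]
grip_width: 1.001
grip_force: 0.0
```

```bash
python3 -c "
from h import *
delta([.505,.315,.16],195.5)"
```

```text
t 1.1667 mm [-102.6 -125.8   29.5] w [ 0.     0.001 -0.265]
```

>>> jog_arm --increments '[{"tx": -24, "ty": -30, "tz": 7, "wx": 0, "wy": 0, "wz": -0.08, "gripper": 1}, {"tx": -48, "ty": -60, "tz": 14, "wx": 0, "wy": 0, "wz": -0.16, "gripper": 1}, {"tx": -75, "ty": -92, "tz": 21, "wx": 0, "wy": 0, "wz": -0.23, "gripper": 1}, {"tx": -102, "ty": -125, "tz": 30, "wx": 0, "wy": 0, "wz": -0.265, "gripper": 1}, {"tx": -102, "ty": -125, "tz": 30, "wx": 0, "wy": 0, "wz": -0.265, "gripper": 1}]'

```text
time: 1.58
position: [0.5086, 0.3065, 0.1582]
tool_rot: [-0.399, 3.115, -0.01]
ft_force: [-0.1, -0.4, -0.2]
grip_width: 1.0
grip_force: 0.0
```

```bash
cat > m.py <<'E'
from h import *
def yellow(fn,z,minA=1500):
    im=shot('wrist',fn); hsv=cv2.cvtColor(im['color'],cv2.COLOR_BGR2HSV)
    m=cv2.inRange(hsv,(22,130,60),(38,255,255)); n,l,st,ce=cv2.connectedComponentsWithStats(m)
    for i in range(1,n):
        if st[i,4]<minA: continue
        ys,xs=np.where(l==i); (c,wh,a)=cv2.minAreaRect(np.c_[xs,ys].astype(np.float32))
        P=np.array([toworld(im,x,y,z)[:2] for x,y in zip(xs,ys)])
        mu=P.mean(0); w,V=np.linalg.eigh(np.cov((P-mu).T)); d=V[:,1]; t=(P-mu)@d; q=(P-mu)@V[:,0]
        print(st[i],'mid',(mu+d*(t.max()+t.min())/2+V[:,0]*(q.max()+q.min())/2).round(4),'ang',np.degrees(np.arctan2(d[1],d[0])).round(1),'len',np.ptp(t).round(3),'wid',np.ptp(q).round(3))
    return im
E
python3 - <<'E'
from m import *
im=yellow('w1.png',.020); delta([.505,.315,.16],195.5); print(topix(im,[.505,.315,.014]))
E
```

```text
[   0    0   48   57 1960] mid [0.4285 0.0642] ang -143.1 len 0.045 wid 0.034
[ 136  103   47   98 3791] mid [0.4876 0.1777] ang -175.2 len 0.069 wid 0.032
[ 309  136   42  174 6538] mid [0.5095 0.3111] ang -165.1 len 0.134 wid 0.03
t 1.6333 mm [ 0.2  5.2 -1.4] w [-0.004 -0.    -0.014]
[335.87789828 221.56062294]
```

View pics/w1.png

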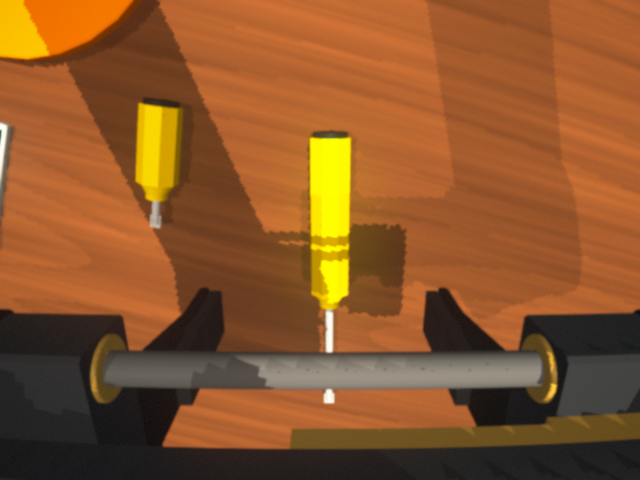

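The wrist view shows the long handle from its butt at (330,137) to the neck at (329,307). The blade tip is at (329,400), toward +x, and the stubby is at (160,150), well clear.

```bash
python3 - <<'E'
from m import *
im=shot('wrist')
a=toworld(im,330.5,137,.028);a2=toworld(im,330.5,131,.0); b=toworld(im,329,307,.014); t=toworld(im,329,401,.014)
print(a,a2,b,t)
A=(a[:2]+a2[:2])/2
d=(b-a)[:2]; d2=(t-a)[:2]; L=np.linalg.norm; print(L(b[:2]-A),L(t[:2]-A),np.degrees(np.arctan2(d[1],d[0])),np.degrees(np.arctan2(d2[1],d2[0])))
d2/=L(d2); m=A+.06*d2; print('mid',m, 'from tip', t[:2]-d2*.165)
ang=np.degrees(np.arctan2(d2[1],d2[0]))
delta([*m,.06],ang+180); delta([*m,.004],ang+180)
E
```

```text
[0.44246981 0.29838453 0.028     ] [0.44000044 0.29813567 0.        ] [0.57327679 0.33246926 0.014     ] [0.66286891 0.35648839 0.014     ]
0.13640112749153324 0.229155120942106 14.60494964614444 14.768868106034967
mid [0.49925285 0.31355532] from tip [0.50332018 0.31442652]
t 1.6833 mm [ 5.   1.2 99.1] w [-0.001 -0.001  0.002]
t 1.6833 mm [  4.9   1.3 155.1] w [-0.001 -0.001  0.002]
```

>>> jog_arm --increments '[{"tx": 3, "ty": 1, "tz": 30, "wx": 0, "wy": 0, "wz": 0, "gripper": 1}, {"tx": 3, "ty": 1, "tz": 60, "wx": 0, "wy": 0, "wz": 0, "gripper": 1}, {"tx": 3, "ty": 1, "tz": 90, "wx": 0, "wy": 0, "wz": 0, "gripper": 1}, {"tx": 3, "ty": 1, "tz": 105, "wx": 0, "wy": 0, "wz": 0, "gripper": 1}, {"tx": 3, "ty": 1, "tz": 110, "wx": 0, "wy": 0, "wz": 0, "gripper": 1}]'

```text
time: 2.1
position: [0.4963, 0.3178, 0.0465]
tool_rot: [0.421, -3.108, 0.002]
ft_force: [-0.5, -1.0, -0.6]
grip_width: 0.994
grip_force: 0.0
```

```bash
python3 - <<'E'
from m import *
delta([.501,.314,.005],194.7)
E
```

```text
t 2.1 mm [-3.8 -4.9 41.4] w [-0.001 -0.005  0.012]
```

>>> jog_arm --increments '[{"tx": -2, "ty": -2, "tz": 15, "wx": 0, "wy": 0, "wz": 0, "gripper": 1}, {"tx": -3, "ty": -2, "tz": 25, "wx": 0, "wy": 0, "wz": 0, "gripper": 1}, {"tx": -3, "ty": -2, "tz": 33, "wx": 0, "wy": 0, "wz": 0, "gripper": 1}, {"tx": -3, "ty": -2, "tz": 38, "wx": 0, "wy": 0, "wz": 0, "gripper": 1}, {"tx": -3, "ty": -2, "tz": 41, "wx": 0, "wy": 0, "wz": 0, "gripper": 1}]'

```text
time: 2.52
position: [0.5028, 0.3164, 0.0084]
tool_rot: [0.418, -3.114, -0.0]
ft_force: [0.0, 0.3, 0.6]
grip_width: 1.003
grip_force: 0.0
```

```bash
python3 - <<'E'
from m import *
delta([.501,.314,.005],194.7)
E
```

```text
t 2.5167 mm [ 2.3 -1.8  3.4] w [ 0.   -0.    0.01]
```

>>> jog_arm --increments '[{"tx": 1, "ty": -1, "tz": 3, "wx": 0, "wy": 0, "wz": 0.01, "gripper": 1}, {"tx": 1, "ty": -1, "tz": 3, "wx": 0, "wy": 0, "wz": 0.01, "gripper": 0.6}, {"tx": 1, "ty": -1, "tz": 3, "wx": 0, "wy": 0, "wz": 0.01, "gripper": 0.4}, {"tx": 1, "ty": -1, "tz": 3, "wx": 0, "wy": 0, "wz": 0.01, "gripper": 0.2}, {"tx": 1, "ty": -1, "tz": 3, "wx": 0, "wy": 0, "wz": 0.01, "gripper": 0}]' --grip_force 50

```text
time: 2.93
position: [0.5027, 0.3148, 0.0061]
tool_rot: [-0.401, 3.115, 0.001]
ft_force: [-0.0, -0.5, -0.1]
grip_width: 0.782
grip_force: 0.0
```

>>> jog_arm --increments '[{"tx": 0, "ty": 0, "tz": 0, "wx": 0, "wy": 0, "wz": 0, "gripper": 0}, {"tx": 0, "ty": 0, "tz": 0, "wx": 0, "wy": 0, "wz": 0, "gripper": 0}, {"tx": 0, "ty": 0, "tz": 0, "wx": 0, "wy": 0, "wz": 0, "gripper": 0}, {"tx": 0, "ty": 0, "tz": 0, "wx": 0, "wy": 0, "wz": 0, "gripper": 0}, {"tx": 0, "ty": 0, "tz": 0, "wx": 0, "wy": 0, "wz": 0, "gripper": 0}]'

```text
time: 3.35
position: [0.5025, 0.3143, 0.0056]
tool_rot: [-0.401, 3.116, -0.001]
ft_force: [-0.4, -1.6, 0.9]
grip_width: 0.406
grip_force: 0.7
```

>>> jog_arm --increments '[{"tx": 0, "ty": 0, "tz": 0, "wx": 0, "wy": 0, "wz": 0, "gripper": 0}, {"tx": 0, "ty": 0, "tz": 0, "wx": 0, "wy": 0, "wz": 0, "gripper": 0}, {"tx": 0, "ty": 0, "tz": 0, "wx": 0, "wy": 0, "wz": 0, "gripper": 0}, {"tx": 0, "ty": 0, "tz": 0, "wx": 0, "wy": 0, "wz": 0, "gripper": 0}, {"tx": 0, "ty": 0, "tz": 0, "wx": 0, "wy": 0, "wz": 0, "gripper": 0}]'

```text
time: 3.77
position: [0.5025, 0.3144, 0.0056]
tool_rot: [-0.401, 3.116, -0.0]
ft_force: [0.8, -1.6, 0.7]
grip_width: 0.318
grip_force: 50.0
```

```bash
python3 - <<'E'
from m import *
im=yellow('w2.png',.02); delta([.501,.314,.15],194.7)
E
```

```text
[   0  121   37  172 5347] mid [0.4851 0.1911] ang -179.5 len 0.07 wid 0.016
[  269   164   113   189 14727] mid [0.4755 0.3081] ang -164.0 len 0.076 wid 0.043
[ 291  390   66   40 2520] mid [0.5401 0.3246] ang 106.0 len 0.028 wid 0.021
t 3.8167 mm [ 1.500e+00 -1.000e-01 -1.444e+02] w [-0.  0. -0.]
```

View pics/w2.png

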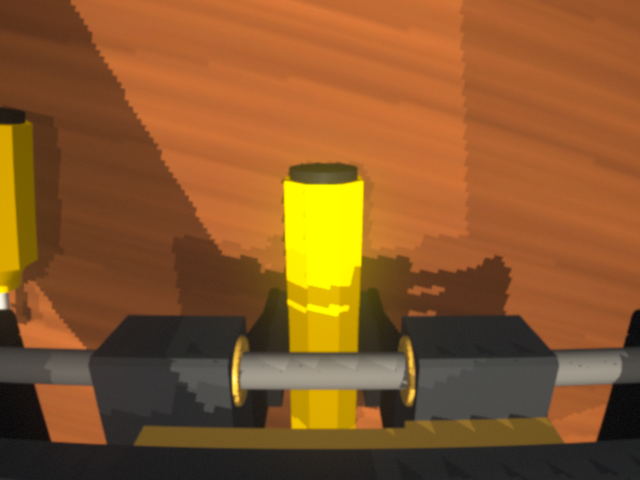

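Grip is good at 27.7 mm, and the butt edge shows at (323,182) in the wrist view. I'll lift and work out where the grip sits on the handle.

>>> jog_arm --increments '[{"tx": 0, "ty": 0, "tz": -15, "wx": 0, "wy": 0, "wz": 0, "gripper": 0}, {"tx": 0, "ty": 0, "tz": -40, "wx": 0, "wy": 0, "wz": 0, "gripper": 0}, {"tx": 0, "ty": 0, "tz": -75, "wx": 0, "wy": 0, "wz": 0, "gripper": 0}, {"tx": 0, "ty": 0, "tz": -110, "wx": 0, "wy": 0, "wz": 0, "gripper": 0}, {"tx": 0, "ty": 0, "tz": -135, "wx": 0, "wy": 0, "wz": 0, "gripper": 0}]'

```text
time: 4.23
position: [0.5025, 0.3158, 0.1434]
tool_rot: [-0.402, 3.114, 0.003]
ft_force: [0.5, 0.2, -0.4]
grip_width: 0.314
grip_force: 50.0
```

```bash
python3 - <<'E'
from m import *
s=ctrl.get_state(); print(s['joint_positions'].round(2),s['position'],s['grip_width'])
R0=R.from_rotvec(s['tool_rot'])
im=yellow('w3.png',s['position'][2]+.0225)
zt=s['position'][2]-.0055+.028
for u,v,z in((323,181,zt),(323,164,zt-.028)): print('tool-frame butt', (R0.inv().apply(toworld(im,u,v,z)-s['position'])*1e3).round(1))
delta([.57,-.27,.15],197.3)
E
```

```text
[-0.65  0.25  0.05  1.7  -0.01  1.19  1.23] [0.50253059 0.31576355 0.14335147] 0.3141634923185995
[ 111  108   48  102 4159] mid [0.4528 0.2374] ang -175.3 len 0.034 wid 0.016
[  270   165   112   188 14637] mid [0.4725 0.3087] ang -163.9 len 0.072 wid 0.041
[ 291  390   65   40 2482] mid [0.5335 0.3241] ang 105.1 len 0.026 wid 0.02
tool-frame butt [ 61.1   0.2 -22.6]
tool-frame butt [63.   0.2  5.4]
t 4.2833 mm [  86.3 -584.6   -5. ] w [ 0.004  0.01  -0.045]
```

View pics/w3.png

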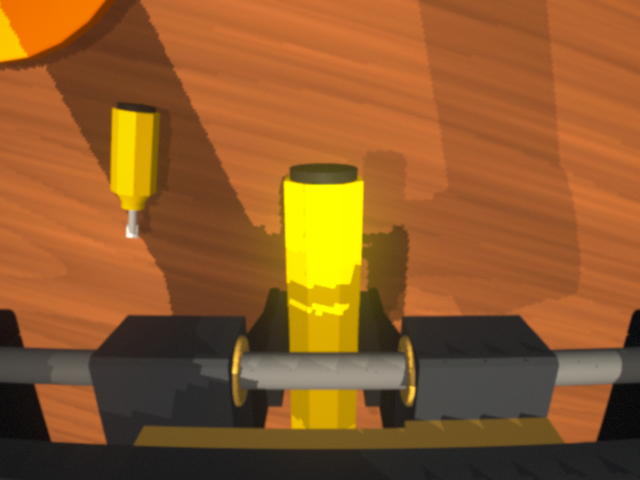

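The driver came up level and is held about 2 mm from its handle centre, with the butt edge at (323,181). Next I'll carry it toward the clip, stopping 100 mm short along the clip axis so the wrist camera can see the jaws.

```bash
python3 - <<'E'
from m import *
delta([.664,-.24,.18],197.3)
E
```

```text
t 4.2833 mm [ -12.5 -579.3  -34. ] w [ 0.004  0.01  -0.045]
```

>>> jog_arm --increments '[{"tx": 0, "ty": -20, "tz": -8, "wx": 0, "wy": 0, "wz": 0, "gripper": 0}, {"tx": 0, "ty": -50, "tz": -16, "wx": 0, "wy": 0, "wz": 0, "gripper": 0}, {"tx": 0, "ty": -85, "tz": -24, "wx": 0, "wy": 0, "wz": 0, "gripper": 0}, {"tx": 0, "ty": -120, "tz": -32, "wx": 0, "wy": 0, "wz": 0, "gripper": 0}, {"tx": 0, "ty": -155, "tz": -36, "wx": 0, "wy": 0, "wz": 0, "gripper": 0}]'

```text
time: 4.7
position: [0.5418, 0.1641, 0.1771]
tool_rot: [-0.403, 3.115, 0.002]
ft_force: [0.8, -0.2, -1.5]
grip_width: 0.317
grip_force: 50.0
```

>>> jog_arm --increments '[{"tx": 0, "ty": -35, "tz": 0, "wx": 0, "wy": 0, "wz": 0, "gripper": 0}, {"tx": 0, "ty": -70, "tz": 0, "wx": 0, "wy": 0, "wz": 0, "gripper": 0}, {"tx": 0, "ty": -105, "tz": 0, "wx": 0, "wy": 0, "wz": 0, "gripper": 0}, {"tx": 0, "ty": -140, "tz": 0, "wx": 0, "wy": 0, "wz": 0, "gripper": 0}, {"tx": 0, "ty": -175, "tz": 0, "wx": 0, "wy": 0, "wz": 0, "gripper": 0}]'

```text
time: 5.12
position: [0.5859, -0.0055, 0.176]
tool_rot: [0.403, -3.115, -0.001]
ft_force: [0.8, 0.6, -1.2]
grip_width: 0.315
grip_force: 50.0
```

```bash
python3 - <<'E'
from m import *
delta([.664,-.24,.18],197.3); print(ctrl.get_state()['joint_positions'].round(2))
E
```

```text
t 5.1167 mm [ -15.9 -246.7   -4.2] w [ 0.001 -0.    -0.045]
[-0.27  0.21  0.27  1.69 -0.06  1.25  1.84]
```

>>> jog_arm --increments '[{"tx": -3, "ty": -35, "tz": 0, "wx": 0, "wy": 0, "wz": -0.01, "gripper": 0}, {"tx": -6, "ty": -70, "tz": 0, "wx": 0, "wy": 0, "wz": -0.02, "gripper": 0}, {"tx": -9, "ty": -105, "tz": 0, "wx": 0, "wy": 0, "wz": -0.03, "gripper": 0}, {"tx": -12, "ty": -140, "tz": 0, "wx": 0, "wy": 0, "wz": -0.045, "gripper": 0}, {"tx": -14, "ty": -175, "tz": 0, "wx": 0, "wy": 0, "wz": -0.045, "gripper": 0}]'

```text
time: 5.53
position: [0.6444, -0.1708, 0.1757]
tool_rot: [0.474, -3.106, -0.002]
ft_force: [0.4, -0.1, -1.0]
grip_width: 0.315
grip_force: 50.0
```

>>> jog_arm --increments '[{"tx": 0, "ty": -30, "tz": 0, "wx": 0, "wy": 0, "wz": 0, "gripper": 0}, {"tx": 0, "ty": -55, "tz": 0, "wx": 0, "wy": 0, "wz": 0, "gripper": 0}, {"tx": 0, "ty": -71, "tz": 0, "wx": 0, "wy": 0, "wz": 0, "gripper": 0}, {"tx": 0, "ty": -71, "tz": 0, "wx": 0, "wy": 0, "wz": 0, "gripper": 0}, {"tx": 0, "ty": -71, "tz": 0, "wx": 0, "wy": 0, "wz": 0, "gripper": 0}]'

```text
time: 5.95
position: [0.6645, -0.2387, 0.1753]
tool_rot: [0.469, -3.105, -0.002]
ft_force: [-0.1, 0.5, -0.6]
grip_width: 0.317
grip_force: 50.0
```

```bash
python3 - <<'E'
from m import *
shot('wrist','w4.png'); delta([.664,-.24,.18],197.3); print(ctrl.get_state()['joint_positions'].round(2))
E
```

```text
t 6.0 mm [ 1.7 -2.7 -4.5] w [ 0.002 -0.    -0.   ]
[ 0.05  0.48  0.37  1.37 -0.17  1.33  2.29]
```

View pics/w4.png

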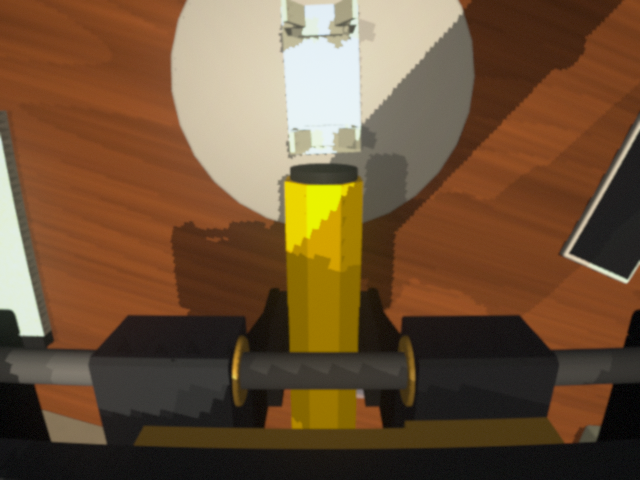

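The wrist view shows the grey tray with the clip straight ahead. The plate runs from its near edge at (325,153) past the top of the picture, with side edges (283,10)-(290,155) and (359,10)-(360,150). Now to localise it.

```bash
python3 - <<'E'
from m import *
im=shot('wrist'); g=im['color'][:170].astype(int)
W=lambda u,v,z:toworld(im,u,v,z)[:2]
# plate edges by brightness
br=g.min(2); L=[];Rr=[]
for r in range(50,120,5):
    c=np.where(br[r,250:400]>200)[0]
    if len(c)>20: L.append(W(250+c[0]-.5,r,.024)); Rr.append(W(250+c[-1]+.5,r,.024)); 
L=np.array(L);Rr=np.array(Rr)
for Q in (L,Rr,(L+Rr)/2):
    p=np.polyfit(Q[:,0],Q[:,1],1); print('ang',np.degrees(np.arctan(p[0])).round(2),'mean',Q.mean(0).round(4))
print('width',np.linalg.norm(L-Rr,axis=1).round(4))
print('near edge',W(325,154,.024))
# tray circle
P=np.array([W(u,v,.022) for u,v in [(172,66),(190,142),(235,194),(325,222),(378,214),(474,66),(465,10),(182,15),(445,150)]])
from scipy.optimize import least_squares
f=least_squares(lambda q:np.hypot(*(P-q[:2]).T)-q[2],[.57,-.27,.11]); print('tray',f.x.round(4),f.fun.round(4))
s=ctrl.get_state(); print(s['position'])
E
```

```text
ang 19.24 mean [ 0.5767 -0.2944]
ang 20.13 mean [ 0.5606 -0.2427]
ang 19.69 mean [ 0.5686 -0.2685]
width [0.0535 0.0543 0.0538 0.0539 0.0541 0.0535 0.0544 0.0545 0.0547 0.0541
 0.0543 0.0544 0.0539 0.0548]
near edge [ 0.61541492 -0.25007277]
tray [ 0.5644 -0.2678  0.1073] [ 0.0001  0.0008  0.0004 -0.0007  0.0016  0.0008  0.0011 -0.0013 -0.0029]
[ 0.66505531 -0.23603415  0.17581566]
```

```bash
python3 - <<'E'
from m import *
delta([.570,-.2675,.11],199.5)
E
```

```text
t 6.05 mm [100.1  -1.8  65.8] w [ 0.002  0.    -0.037]
```

>>> jog_arm --increments '[{"tx": 25, "ty": 0, "tz": 5, "wx": 0, "wy": 0, "wz": -0.015, "gripper": 0}, {"tx": 55, "ty": -1, "tz": 15, "wx": 0, "wy": 0, "wz": -0.03, "gripper": 0}, {"tx": 85, "ty": -2, "tz": 35, "wx": 0, "wy": 0, "wz": -0.037, "gripper": 0}, {"tx": 100, "ty": -2, "tz": 55, "wx": 0.002, "wy": 0, "wz": -0.037, "gripper": 0}, {"tx": 100, "ty": -2, "tz": 66, "wx": 0.002, "wy": 0, "wz": -0.037, "gripper": 0}]'

```text
time: 6.47
position: [0.5653, -0.2698, 0.1088]
tool_rot: [0.525, -3.094, -0.0]
ft_force: [0.3, 0.3, -1.8]
grip_width: 0.314
grip_force: 50.0
```

>>> jog_arm --increments '[{"tx": 0, "ty": 0, "tz": 0, "wx": 0, "wy": 0, "wz": 0, "gripper": 0}, {"tx": 0, "ty": 0, "tz": 0, "wx": 0, "wy": 0, "wz": 0, "gripper": 0}, {"tx": 0, "ty": 0, "tz": 0, "wx": 0, "wy": 0, "wz": 0, "gripper": 0}, {"tx": 0, "ty": 0, "tz": 0, "wx": 0, "wy": 0, "wz": 0, "gripper": 0}, {"tx": 0, "ty": 0, "tz": 0, "wx": 0, "wy": 0, "wz": 0, "gripper": 0}]' --grip_force 60

```text
time: 6.88
position: [0.5715, -0.2693, 0.1116]
tool_rot: [-0.531, 3.094, -0.004]
ft_force: [0.1, -1.0, -1.1]
grip_width: 0.314
grip_force: 60.0
```

```bash
python3 - <<'E'
from m import *
delta([.570,-.2675,.11],199.5)
a=shot('wrist')['color'][60:420,160:480]; b=shot('side')['color'][200:320,320:460]; c=shot('scene')['color'][160:270,180:300]
f=lambda i,h,w:cv2.resize(i,(w,h),interpolation=cv2.INTER_CUBIC)
cv2.imwrite('pics/mix5.png',np.hstack([f(a,450,400),np.vstack([f(b,225,400)if 0 else f(b,225,263),f(c,225,263)])]))
E
```

```text
t 6.8833 mm [0.8 2.2 1.6] w [-0.003  0.002 -0.001]
```

View pics/mix5.png

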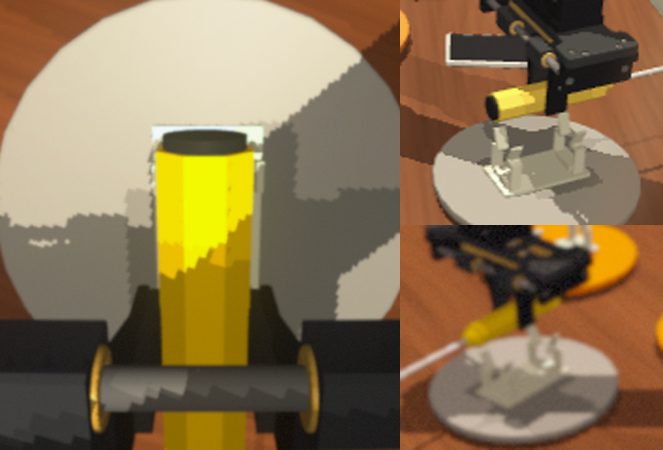

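The handle is parallel to the clip, but the plate centre sits about 2 mm to tool +y of it (wrist crop column 208 against 204). I'll correct that and lower into the mouth.

>>> jog_arm --increments '[{"tx": 1, "ty": 2, "tz": 8, "wx": 0, "wy": 0, "wz": 0, "gripper": 0}, {"tx": 1, "ty": 2, "tz": 18, "wx": 0, "wy": 0, "wz": 0, "gripper": 0}, {"tx": 1, "ty": 2, "tz": 26, "wx": 0, "wy": 0, "wz": 0, "gripper": 0}, {"tx": 1, "ty": 2, "tz": 34, "wx": 0, "wy": 0, "wz": 0, "gripper": 0}, {"tx": 1, "ty": 2, "tz": 40, "wx": 0, "wy": 0, "wz": 0, "gripper": 0}]'

```text
time: 7.45
position: [0.5676, -0.268, 0.0687]
tool_rot: [0.529, -3.095, 0.002]
ft_force: [-1.0, -0.5, -0.3]
grip_width: 0.317
grip_force: 60.0
```

>>> jog_arm --increments '[{"tx": 0, "ty": 0, "tz": 2, "wx": 0, "wy": 0, "wz": 0, "gripper": 0}, {"tx": 0, "ty": 0, "tz": 4, "wx": 0, "wy": 0, "wz": 0, "gripper": 0}, {"tx": 0, "ty": 0, "tz": 6, "wx": 0, "wy": 0, "wz": 0, "gripper": 0}, {"tx": 0, "ty": 0, "tz": 8, "wx": 0, "wy": 0, "wz": 0, "gripper": 0}, {"tx": 0, "ty": 0, "tz": 8, "wx": 0, "wy": 0, "wz": 0, "gripper": 0}]'

```text
time: 7.87
position: [0.5693, -0.2688, 0.0638]
tool_rot: [-0.528, 3.095, -0.004]
ft_force: [-0.4, -0.4, 3.0]
grip_width: 0.311
grip_force: 60.0
```

```bash
python3 - <<'E'
from m import *
delta([.570,-.2675,.0375],199.5); print(ctrl.get_state()['ft_force'])
a=shot('wrist')['color'][60:420,160:480]; b=shot('side')['color'][200:320,320:460]; c=shot('scene')['color'][160:270,180:300]
f=lambda i,h,w:cv2.resize(i,(w,h),interpolation=cv2.INTER_CUBIC)
cv2.imwrite('pics/mix6.png',np.hstack([f(a,450,400),np.vstack([f(b,300,350),f(c,300,350)])[:450] if 0 else np.vstack([f(b,225,263),f(c,225,263)])]))
E
```

```text
t 7.8667 mm [-1.   1.1 26.3] w [-0.003  0.002 -0.002]
[-0.39393067 -0.41291381  3.040307  ]
```

View pics/mix6.png

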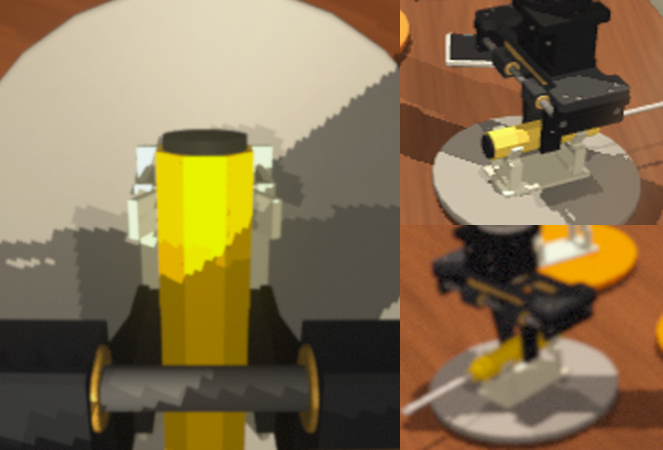

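The handle sits symmetrically between both jaw pairs (wrist crop jaws at columns 145 and 267, row 210), and contact has just begun at 3 N. Pushing straight down.

>>> jog_arm --increments '[{"tx": 0, "ty": 0, "tz": 4, "wx": 0, "wy": 0, "wz": 0, "gripper": 0}, {"tx": 0, "ty": 0, "tz": 8, "wx": 0, "wy": 0, "wz": 0, "gripper": 0}, {"tx": 0, "ty": 0, "tz": 12, "wx": 0, "wy": 0, "wz": 0, "gripper": 0}, {"tx": 0, "ty": 0, "tz": 16, "wx": 0, "wy": 0, "wz": 0, "gripper": 0}, {"tx": 0, "ty": 0, "tz": 18, "wx": 0, "wy": 0, "wz": 0, "gripper": 0}]'

```text
time: 8.43
position: [0.5704, -0.2684, 0.0463]
tool_rot: [-0.529, 3.092, -0.005]
ft_force: [0.5, -0.2, 5.8]
grip_width: 0.314
grip_force: 60.0
```

>>> jog_arm --increments '[{"tx": 0, "ty": 0, "tz": 2, "wx": 0, "wy": 0, "wz": 0, "gripper": 0}, {"tx": 0, "ty": 0, "tz": 4, "wx": 0, "wy": 0, "wz": 0, "gripper": 0}, {"tx": 0, "ty": 0, "tz": 5, "wx": 0, "wy": 0, "wz": 0, "gripper": 0}, {"tx": 0, "ty": 0, "tz": 6, "wx": 0, "wy": 0, "wz": 0, "gripper": 0}, {"tx": 0, "ty": 0, "tz": 6, "wx": 0, "wy": 0, "wz": 0, "gripper": 0}]'

```text
time: 8.85
position: [0.5678, -0.2679, 0.0376]
tool_rot: [0.529, -3.096, 0.001]
ft_force: [0.4, -0.8, -3.2]
grip_width: 0.316
grip_force: 60.0
```

>>> jog_arm --increments '[{"tx": 0, "ty": 0, "tz": 1, "wx": 0, "wy": 0, "wz": 0, "gripper": 0}, {"tx": 0, "ty": 0, "tz": 1, "wx": 0, "wy": 0, "wz": 0, "gripper": 0}, {"tx": 0, "ty": 0, "tz": 2, "wx": 0, "wy": 0, "wz": 0, "gripper": 0}, {"tx": 0, "ty": 0, "tz": 2, "wx": 0, "wy": 0, "wz": 0, "gripper": 0}, {"tx": 0, "ty": 0, "tz": 2, "wx": 0, "wy": 0, "wz": 0, "gripper": 0}]'

```text
time: 9.27
position: [0.5678, -0.268, 0.0376]
tool_rot: [0.529, -3.096, 0.001]
ft_force: [-4.4, 2.5, 7.5]
grip_width: 0.314
grip_force: 60.0
```

>>> jog_arm --increments '[{"tx": 0, "ty": 0, "tz": 1, "wx": 0, "wy": 0, "wz": 0, "gripper": 0}, {"tx": 0, "ty": 0, "tz": 1.5, "wx": 0, "wy": 0, "wz": 0, "gripper": 0}, {"tx": 0, "ty": 0, "tz": 1.5, "wx": 0, "wy": 0, "wz": 0, "gripper": 0}, {"tx": 0, "ty": 0, "tz": 1.5, "wx": 0, "wy": 0, "wz": 0, "gripper": 0}, {"tx": 0, "ty": 0, "tz": 0, "wx": 0, "wy": 0, "wz": 0, "gripper": 0}]'

```text
time: 9.68
position: [0.5679, -0.2679, 0.0376]
tool_rot: [0.529, -3.097, 0.001]
ft_force: [-1.6, 2.0, -1.1]
grip_width: 0.315
grip_force: 60.0
```

```bash
python3 - <<'E'
from m import *
s=ctrl.get_state(); print(s['ft_force'],s['torque'],s['position'])
a=shot('wrist')['color'][60:420,160:480]; b=shot('side')['color'][200:320,320:460]; c=shot('scene')['color'][160:270,180:300]
f=lambda i,h,w:cv2.resize(i,(w,h),interpolation=cv2.INTER_CUBIC)
cv2.imwrite('pics/mix7.png',np.hstack([f(a,450,400),np.vstack([f(b,225,263),f(c,225,263)])]))
E
```

```text
[-1.59787412  2.01454968 -1.08394091] [0.35020761 0.48578214 0.11474186] [ 0.567868   -0.26790425  0.03764017]
```

View pics/mix7.png

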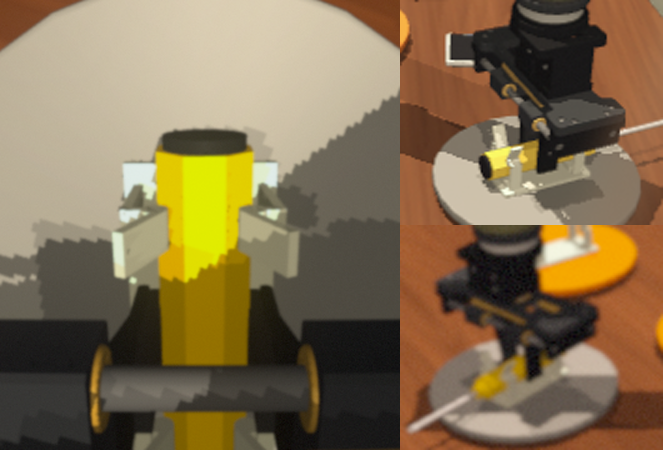

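The jaws have closed over the handle (wrist crop (140,240) and (272,240)), and it stopped at TCP 37.6 mm against the 37.5 mm expected. Releasing.

>>> jog_arm --increments '[{"tx": 0, "ty": 0, "tz": 0, "wx": 0, "wy": 0, "wz": 0, "gripper": 0.7}, {"tx": 0, "ty": 0, "tz": 0, "wx": 0, "wy": 0, "wz": 0, "gripper": 0.7}, {"tx": 0, "ty": 0, "tz": 0, "wx": 0, "wy": 0, "wz": 0, "gripper": 0.7}, {"tx": 0, "ty": 0, "tz": 0, "wx": 0, "wy": 0, "wz": 0, "gripper": 0.7}, {"tx": 0, "ty": 0, "tz": 0, "wx": 0, "wy": 0, "wz": 0, "gripper": 0.7}]'

```text
time: 10.25
position: [0.5685, -0.2684, 0.0363]
tool_rot: [-0.529, 3.096, -0.003]
ft_force: [-0.1, -0.1, 0.0]
grip_width: 0.609
grip_force: 0.0
```

>>> jog_arm --increments '[{"tx": 0, "ty": 0, "tz": 0, "wx": 0, "wy": 0, "wz": 0, "gripper": 0.7}, {"tx": 0, "ty": 0, "tz": 0, "wx": 0, "wy": 0, "wz": 0, "gripper": 0.7}, {"tx": 0, "ty": 0, "tz": 0, "wx": 0, "wy": 0, "wz": 0, "gripper": 0.7}, {"tx": 0, "ty": 0, "tz": 0, "wx": 0, "wy": 0, "wz": 0, "gripper": 0.7}, {"tx": 0, "ty": 0, "tz": 0, "wx": 0, "wy": 0, "wz": 0, "gripper": 0.7}]'

```text
time: 10.67
position: [0.5685, -0.2683, 0.0365]
tool_rot: [-0.529, 3.096, -0.003]
ft_force: [0.3, 0.5, -0.6]
grip_width: 0.699
grip_force: 0.0
```

>>> jog_arm --increments '[{"tx": 0, "ty": 0, "tz": -10, "wx": 0, "wy": 0, "wz": 0, "gripper": 0.7}, {"tx": 0, "ty": 0, "tz": -30, "wx": 0, "wy": 0, "wz": 0, "gripper": 0.7}, {"tx": 0, "ty": 0, "tz": -60, "wx": 0, "wy": 0, "wz": 0, "gripper": 0.7}, {"tx": 0, "ty": 0, "tz": -90, "wx": 0, "wy": 0, "wz": 0, "gripper": 0.7}, {"tx": 0, "ty": 0, "tz": -120, "wx": 0, "wy": 0, "wz": 0, "gripper": 0.7}]'

```text
time: 11.08
position: [0.5682, -0.2682, 0.1586]
tool_rot: [-0.528, 3.096, -0.003]
ft_force: [0.3, -0.5, -0.3]
grip_width: 0.697
grip_force: 0.0
```

>>> jog_arm --increments '[{"tx": 0, "ty": 0, "tz": -25, "wx": 0, "wy": 0, "wz": 0, "gripper": 0.7}, {"tx": 0, "ty": 0, "tz": -30, "wx": 0, "wy": 0, "wz": 0, "gripper": 0.7}, {"tx": 0, "ty": 0, "tz": -30, "wx": 0, "wy": 0, "wz": 0, "gripper": 0.7}, {"tx": 0, "ty": 0, "tz": -30, "wx": 0, "wy": 0, "wz": 0, "gripper": 0.7}, {"tx": 0, "ty": 0, "tz": -30, "wx": 0, "wy": 0, "wz": 0, "gripper": 0.7}]'

```text
time: 11.5
position: [0.5675, -0.2675, 0.185]
tool_rot: [0.529, -3.095, 0.001]
ft_force: [0.1, 0.5, -0.1]
grip_width: 0.704
grip_force: 0.0
```

```bash
python3 - <<'E'
from m import *
b=shot('side')['color'][200:340,310:490]; yellow('w8.png',.055)
w=cv2.imread('pics/w8.png')
f=lambda i,h,w:cv2.resize(i,(w,h),interpolation=cv2.INTER_CUBIC)
cv2.imwrite('pics/mix8.png',np.hstack([f(w,300,400),f(b,300,386)]))
E
```

```text
[ 302  144   41  174 5904] mid [ 0.5724 -0.2657] ang -160.4 len 0.132 wid 0.028
```

View pics/mix8.png

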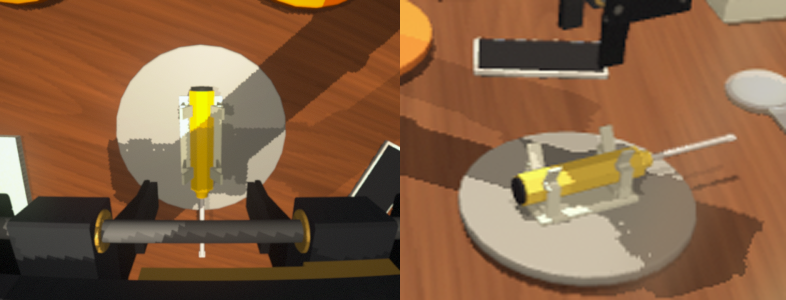

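The driver sits level in the clip with both jaw pairs over the handle, and the gripper is clear. Handing in.

```bash
python3 -c "
from bench import ctrl
print(ctrl.close_job())"
```

```text
the job is handed in; nothing more can be done
None
```

The long screwdriver is snapped home and level in the white clip on the grey tray, the gripper is released and clear, and the job was handed in at about 11.6 s; the hand-in call returned no verdict.

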